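Click the week wheel on to its mark

ROBOT

A 6-joint arm with a two-finger parallel gripper is mounted at the origin on the work surface. World frame = base frame: x ahead of the robot, y to its left, z up, the work surface at z = 0. Lengths are in m, angles in degrees, forces in N, time in s.
With the tool pointing down it reaches from about 0.25 to 0.725 m from the base axis. Payload 9.7 kg.
Tool frame: the origin (TCP) lies at the very end of the fingers, on their centre line; the grasp point (between the pads) lies 19 mm behind it; x points along the fingers, y is the direction in which the jaws open and shut, and the axes are right-handed (so a half turn about x gives the same grasp; the last joint's range is limited). The gripper opens to 85 mm and grips with 20 to 120 N. Pads are 22 mm wide; open, the fingers measure 114 mm over their backs; the gripper's body (76 mm by 85 mm) begins 54 mm behind the grasp point. The pads swing forward as they close: fully open they stand 13 mm farther back than shut.
Start: joints at [-66.005, 4.979, 10.078, 95.1, 0, 90], TCP at [0.224, -0.502, 0.231] pointing down, gripper open.
Joint ranges: [-179.16, 179.16], [-48.56, 103.87], [-65.8, 70.77], [-126.05, 130.52], [-82.76, 87.17], [-180, 180]. Speed limits (degrees/s): [127.2, 127.2, 147.25, 180, 180, 180].

INTERFACE

Orientations are given as [roll, pitch, yaw] about the fixed x, y, z axes, in that order (R = Rz(yaw) Ry(pitch) Rx(roll)).
In Python, from workcell import get_obs, cams, bot gives the robot as it stands.
- The arm moves only by the tool apply_moves, never from a script. Its argument "rows" is a list that holds one entry, the list of rows, each a list of 7 numbers: the shift along the tool's x, y, z in mm, then the turn, a rotation vector about the tool's x, y, z in rad, then the opening, from 0 (shut) to 1 (fully open). A call has 1 to 20 rows; each row is the pose to reach, as a shift and turn from the pose measured when the call began, along the tool's axes at that moment; what a row does not reach only later rows make up. A row lasts 1/10 s, in which the tool goes at most 50 mm and 8.59 degrees, less where a joint would pass 70% of its speed; a pose out of reach is approached as far as the arm can. A call with a gripper value outside its range is refused whole. The fingers move at their own pace and stop on an object; "newtons" is the grip in N (left out, the last holds). Time passes only in rows, so rows that repeat a pose let the fingers close. It gives the time, the measured TCP pose, the force and the opening at its end, in the units of the state.
- get_obs(): the state, without advancing time (a new reading comes with each control period).
- cams.camera(name): name is "scene" or "top"; returns a dict with "pixels" (480x640x3 uint8, red, green, blue), "range_z" (480x640 float32, m along the optical axis (not along the pixel's ray), 0 where there is no reading), "fx", "fy", "cx", "cy" (pixels), "eye" and "attitude" of the camera in the world. Camera axes: x right, y up, looking along -z (the intrinsics and any distortion apply to the point x, -y, -z); pixel columns grow to the right and rows downward; lengths in m; the calibration is good to about 2 mm. A picture is of the moment at which its call begins.
- bot.job_done(): hands the job in, once; it reports no verdict.
Trained networks look in a picture, given as the dict that the camera call returned (one of the last four; its "shot" number tells which), for a name from the list of things; names that differ only in an ending like _2 or _b are one class to them, and where a whole thing is asked for, a point or a joint stands for the part that bears it (a point fixed in the world has none). Each returns a list of dicts, best first, with "confidence" (0 to 1); they miss things now and then, are a little off and sometimes report something else, mostly with a low value. They report only what shows in the picture. A call takes as long as a camera call.
- cams.find_in(label, picture): "at" ([x, y, z] in m, in world coordinates, good to about 4 mm: the middle of the surface that is visible of it).
The state is a dict: "time": time; "q": joint angles; "qd": joint speeds; "joint_efforts": joint torques, N m; "ee_pos": TCP position; "tcp_rot": TCP orientation; "wrist_force": force on the tool from outside, world axes, zero at the start; "torque": the same for the moment, N m; "opening": finger opening in m.
Only numpy, scipy, OpenCV 4.12 (cv2) and the standard library are available. Lean on these libraries where they do the work, as an engineer would, in place of code of your own. Each camera call takes 0.05 s, during which the arm holds its last target.

TASK

The seven-day reminder wheel clamped in the bench vise has fallen behind. With a fingertip, gently flick the wheel's edge clockwise (seen from above), one click after another, until its single long tab rests at the upright pointer, and do not let it run past the pointer or turn back. Grip and lift nothing, and leave the small things on the bench where they are.

Things in the scene. Friction and masses are not known exactly. Their poses are not given: they have to be found in the camera images.
- week_turn (a joint): angle of the wheel about its upright axis, rad: 0 with the long tab at the pointer; grows clockwise seen from above. It clicks into rest every 0.898 rad (7 clicks a turn); it starts near -3.59, -2.69 or -1.80. Pushed over about 0.5 rad from a rest, it springs on into the next rest by itself; this takes about 2 N at a tab's tip. A stop bars it below -4.0.
- wheel_axis (a point): centre of the wheel's top face, 127 mm above the bench; fixed to the vise; z up, x axis level from the axis to the pointer (away from the robot within 35 degrees). Under the wheel: an aluminium drum of 38 mm radius, and below 80 mm height a cast-iron vise with green jaws, its handle reaching 90 mm from the axis on the side away from the pointer.
- long_tab_tip (a point): middle of the end of the long tab, on its top edge, 80 mm from the wheel's axis; turns with the wheel
- pointer_tip (a point): top of the fixed black upright pointer post, 92 mm from the wheel's axis and 13 mm above the wheel's top face; the post is 6 x 10 mm thick and is carried by an arm that passes under the wheel 86 to 94 mm above the bench
- week_wheel: flat brass star wheel; origin on the axis at its underside (115 mm up), x along the long tab, z up. Hub of 30 mm radius, 7 radial tabs every 51.4 degrees, 9 mm wide, 12 mm thick, flush with the hub. Six tabs end 66 mm from the axis, the long one at 80 mm. Gap between tabs 57 mm from the axis: 40 mm. At joint value q tab k lies at angle k*0.898 - q from the pointer, counter-clockwise.
- processor: loose grey cochlear sound processor with its coil, about 75 x 55 x 9 mm, lying beside the vise; origin on the bench below its body
- tweezers: loose steel tweezers 120 mm long, 8 mm high; origin on the bench below the middle
- denture_cup_mid (a point): centre, half-way up, of a loose open blue plastic denture cup, 84 mm across the rim, 66 mm high
- dome_vial_mid (a point): centre, half-way up, of a loose clear vial with a white cap, 31 mm across, 54 mm high
- cream_jar: loose white jar, 52 mm across, 50 mm high; origin at the centre of its underside
- cleaning_brush: loose small white brush with a black head, 120 mm long, 10 mm high; origin on the bench near its middle

How it is judged (in metres and radians):
At the end, for the whole second after the job is handed in: The long tab rests at the pointer (within 0.12 rad, in its click) and is still; the six loose things are within 15 mm of where they started (value of joint week_turn between -0.12 and 0.12 rad and velocity of joint week_turn between -0.1 and 0.1 rad/s and distance of each of processor, tweezers, denture_cup_mid, dome_vial_mid, cream_jar, cleaning_brush from where it was at the start of the episode below 0.015 m); the robot touches nothing.
It fails at once if the wheel ran past the pointer (more than 0.35 rad) (value of joint week_turn above 0.35 rad).
It fails at once if the wheel was turned back (counter-clockwise out of a rest by over 0.3 of a click) (velocity of joint week_turn below -0.3 rad/s and (value of joint week_turn between -3.09672 and -2.96208 rad or value of joint week_turn between -2.19912 and -2.06448 rad or value of joint week_turn between -1.30152 and -1.16688 rad or value of joint week_turn between -0.40392 and -0.26928 rad)).
It fails at once if the wheel was pinched or pushed roughly (over 15 N) (contact force between the fingers and week_wheel above 15 N).
It fails at once if the wheel was pushed with the arm instead of the fingers (contact force between the arm and week_wheel above 2 N).
It fails at once if a loose thing on the bench was shifted or lifted (over 15 mm) (distance of any of processor, tweezers, denture_cup_mid, dome_vial_mid, cream_jar, cleaning_brush from where it was at the start of the episode above 0.015 m).
It also fails if it takes over 54 s, if anything falls off the work surface, if the arm or the gripper's body presses on something with over 40 N, if the wrist force passes 120 N, or if a joint passes its speed limit or range.

## Working session

There is one attempt and no reset: what is moved stays moved. The work goes in short steps, Python scripts to look and compute and a tool call to move; the robot and the scene stay as the last step left them, time stands still between calls to the robot, and variables do not carry over. Pictures are saved under pics/ and viewed, and the job is handed in when it is done.

Besides the shell and the picture viewer there is one more tool, called as name([rows], argument=value, ...), one row to a line, values as JSON. apply_moves: Moves the arm, as the interface text tells. Its arguments: {"type":"object","properties":{"rows":{"type":"array"},"newtons":{"type":"number"}},"required":["rows"]}

```bash
mkdir -p pics; ls; cat > h.py <<'E'
import numpy as np, cv2
from workcell import get_obs, cams, bot
def snap(n,f):
    p=cams.camera(n); cv2.imwrite('pics/'+f,p['pixels'][:,:,::-1]); return p
def cloud(p):
    r=p['range_z'];v,u=np.mgrid[:480,:640]
    c=np.stack([(u-p['cx'])/p['fx']*r,-(v-p['cy'])/p['fy']*r,-r],-1)
    return c
E
python3 - <<'E'
from h import *
o=get_obs();print(o)
for n in ['scene','top']:
    p=snap(n,n+'0.png');print(n,{k:v for k,v in p.items() if k not in('pixels','range_z')})
    for l in ['week_wheel','long_tab_tip','pointer_tip','wheel_axis','processor','tweezers','denture_cup_mid','dome_vial_mid','cream_jar','cleaning_brush']:
        try: print(l,[(np.round(d['at'],3).tolist(),round(d['confidence'],2)) for d in cams.find_in(l,p)[:2]])
        except Exception as e: print(l,e)
E
```

```text
pics
{'time': 0.0, 'q': array([-6.60038836e+01,  5.00930214e+00,  1.00345108e+01,  9.50997366e+01,
        2.15256823e-03,  8.99991651e+01]), 'qd': array([-0.03108632, -0.00516832, -0.03153807, -0.06142762, -0.03911453,
        0.04226024]), 'joint_efforts': array([ 4.80457194e-03, -5.20392787e+01,  4.64797533e+01,  1.67707651e-02,
        2.31614549e-04,  2.83301063e-05]), 'ee_pos': array([ 0.22358628, -0.50224829,  0.23060083]), 'tcp_rot': array([-91.65523135,  89.925441  , 112.34171864]), 'wrist_force': array([0.16283365, 0.7523661 , 0.02820041]), 'torque': array([0.04634005, 0.06032326, 0.01813926]), 'opening': 0.08528649661927547}
scene {'fx': 546.6913414256223, 'fy': 546.6913414256223, 'cx': 311.2425000776491, 'cy': 232.0946602314808, 'eye': array([1.36794085, 0.08747428, 0.94202597]), 'attitude': array([43.37290431,  0.34559296, 92.65262765]), 'shot': 1}
week_wheel [([0.599, 0.092, 0.126], 0.68), ([0.568, 0.275, 0.008], 0.68)]
long_tab_tip [([0.602, 0.093, 0.125], 0.92)]
pointer_tip [([0.625, 0.089, 0.089], 0.69)]
wheel_axis [([0.621, 0.091, 0.089], 0.64), ([0.571, 0.274, 0.00
[... 367 characters left out ...]
99861633983, 'eye': array([0.4817899 , 0.06382098, 0.9809129 ]), 'attitude': array([  6.72260615,   0.32467237, -89.06859817]), 'shot': 2}
week_wheel [([0.586, 0.091, 0.13], 0.88)]
long_tab_tip [([0.586, 0.088, 0.13], 0.61)]
pointer_tip [([0.581, 0.087, 0.11], 0.56)]
wheel_axis [([0.58, 0.091, 0.106], 0.73)]
processor [([0.56, 0.269, 0.009], 0.55)]
tweezers [([0.682, 0.338, 0.002], 0.56)]
denture_cup_mid [([0.602, -0.088, 0.005], 0.76), ([0.682, 0.341, -0.002], 0.66)]
dome_vial_mid [([0.468, -0.028, 0.053], 0.8), ([0.473, -0.14, 0.01], 0.36)]
cream_jar [([0.727, 0.182, 0.052], 0.94), ([0.596, -0.087, 0.006], 0.71)]
cleaning_brush [([0.474, -0.14, 0.008], 0.87), ([0.581, 0.087, 0.105], 0.22)]
```

View pics/scene0.png

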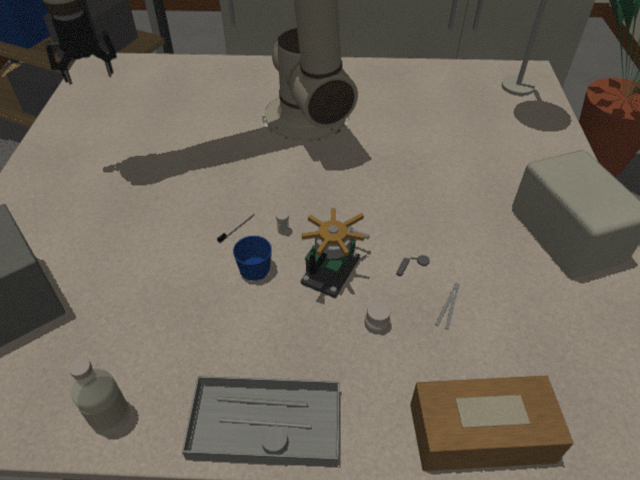

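View pics/top0.png

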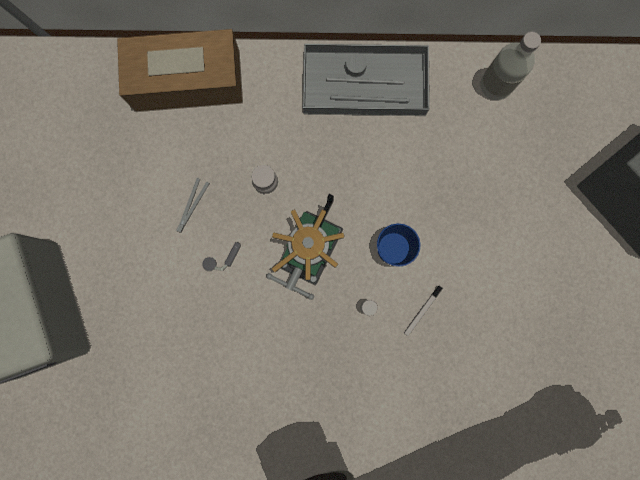

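The top view shows the wheel centred near (308,242), the pointer near (330,200) and the vise handle near (290,285). The cup is at (398,245), the vial at (368,307) and the processor at (225,258). Next I measure the tabs.

```bash
cat >> h.py <<'E'
from scipy.spatial.transform import Rotation as R
def world(p):
    c=cloud(p); return c@R.from_euler('xyz',p['attitude'],degrees=True).as_matrix().T+p['eye']
def wheel(p,c=None,verbose=True):
    w=world(p); P=p['pixels'].astype(int); z=w[...,2]
    brass=(P[...,0]-P[...,2]>50)&(z>.112)&(z<.142)&(abs(w[...,0]-.585)<.12)&(abs(w[...,1]-.09)<.12)
    return w,brass
E
python3 - <<'E'
from h import *
p=cams.camera('top')
w,b=wheel(p)
q=w[b];print(len(q),np.median(q,0),q.min(0),q.max(0))
# fit centre: template search
z=np.median(q[:,2])
from scipy.optimize import minimize
def inside(xy,c,a):
    d=xy-c;r=np.hypot(*d.T);t=np.arctan2(d[:,1],d[:,0])
    return r,t
best=None
# occupancy-based: IoU
g=np.stack(np.meshgrid(np.arange(.48,.70,.001),np.arange(-.02,.20,.001),indexing='ij'),-1).reshape(-1,2)
Rm=R.from_euler('xyz',p['attitude'],degrees=True).as_matrix()
G=np.c_[g,np.full(len(g),.127)]
cc=(G-p['eye'])@Rm
u=cc[:,0]/-cc[:,2]*p['fx']+p['cx'];v=cc[:,1]/cc[:,2]*p['fy']+p['cy']
P=p['pixels'].astype(int)
m=((P[...,0]-P[...,2])>50).astype(np.float32)
occ=cv2.remap(m,u.astype(np.float32),v.astype(np.float32),cv2.INTER_LINEAR).ravel()
print(occ.sum())
def model(c,a):
    d=g-c;r=np.hypot(*d.T);M=r<30e-3
    for k in range(7):
        t=a+k*2*np.pi/7;x=d@[np.cos(t),np.sin(t)];y=d@[-np.sin(t),np.cos(t)]
        M=M|((x>0)&(x<(.08 if k==0 else .066))&(abs(y)<.0045))
    return M
def cost(s): 
    M=model(s[:2],s[2]);return np.abs(M-occ).sum()
for k in range(7):
    c0=np.average(g,axis=0,weights=occ)
    bb=min(((cost([*c0,a]),a) for a in np.arange(0,.9,.1)+k*2*np.pi/7))
    r=minimize(cost,[*c0,bb[1]],method='Nelder-Mead',options=dict(initial_simplex=np.array([[*c0,bb[1]]]*4)+np.array([[0,0,0],[.005,0,0],[0,.005,0],[0,0,.1]])))
    print(k,r.fun,r.x,np.degrees(r.x[2]))
# dark pointer points
dk=(w[...,2]>.125)&(w[...,2]<.15)&(P.max(-1)<60)&(abs(w[...,0]-.62)<.12)&(abs(w[...,1]-.06)<.1)
print(dk.sum(), np.median(w[dk],0) if dk.any() else None)
crop=cv2.resize(p['pixels'][180:310,240:440,::-1],None,fx=4,fy=4,interpolation=cv2.INTER_CUBIC);cv2.imwrite('pics/crop.png',crop)
E
```

```text
1364 [0.58908755 0.09163455 0.12747657] [0.5214731  0.02803674 0.12343343] [0.6467433  0.15551946 0.13251102]Traceback (most recent call last):
  File "<stdin>", line 20, in <module>
cv2.error: OpenCV(4.12.0) /io/opencv/modules/imgproc/src/imgwarp.cpp:1713: error: (-215:Assertion failed) dst.cols < SHRT_MAX && dst.rows < SHRT_MAX && src.cols < SHRT_MAX && src.rows < SHRT_MAX in function 'remap'
```

```bash
cat > fit.py <<'E'
from h import *
from scipy.optimize import minimize
xs=np.arange(.48,.70,.001);ys=np.arange(-.02,.20,.001)
g=np.stack(np.meshgrid(xs,ys,indexing='ij'),-1).reshape(-1,2)
def model(c,a):
    d=g-c;r=np.hypot(*d.T);M=r<30e-3
    for k in range(7):
        t=a+k*2*np.pi/7;x=d@[np.cos(t),np.sin(t)];y=d@[-np.sin(t),np.cos(t)]
        M=M|((x>0)&(x<(.08 if k==0 else .066))&(abs(y)<.0045))
    return M
def proj(p,G):
    Rm=R.from_euler('xyz',p['attitude'],degrees=True).as_matrix()
    cc=(G-p['eye'])@Rm
    return cc[:,0]/-cc[:,2]*p['fx']+p['cx'], cc[:,1]/cc[:,2]*p['fy']+p['cy']
def fit(p,z=.127):
    u,v=proj(p,np.c_[g,np.full(len(g),z)])
    P=p['pixels'].astype(int)
    m=((P[...,0]-P[...,2])>50).astype(np.float32)
    s=(len(xs),len(ys))
    occ=cv2.remap(m,u.reshape(s).astype(np.float32),v.reshape(s).astype(np.float32),cv2.INTER_LINEAR).ravel()
    cost=lambda s: np.abs(model(s[:2],s[2])-occ).sum()
    c0=np.average(g,axis=0,weights=occ);out=[]
    b0=min((sum(cost([*c0,a+k*2*np.pi/7]) for k in range(7)),a) for a in np.arange(0,.9,.05))[1]
    for k in range(7):
        a=b0+k*2*np.pi/7
        r=minimize(cost,[*c0,a],method='Nelder-Mead',options=dict(initial_simplex=np.array([[*c0,a]]*4)+np.array([[0,0,0],[.005,0,0],[0,.005,0],[0,0,.1]])))
        out.append((r.fun,*r.x))
    return sorted(out),occ
if __name__=='__main__':
    import sys
    for n in ['top','scene']:
        p=cams.camera(n);o,occ=fit(p)
        print(n,occ.sum());
        for x in o[:4]: print(np.round(x,4))
        w=world(p);P=p['pixels'].astype(int)
        dk=(w[...,2]>.12)&(w[...,2]<.15)&(P.max(-1)<60)&(abs(w[...,0]-.62)<.12)&(abs(w[...,1]-.06)<.1)
        print('dark',dk.sum(), w[dk].round(3)[:12])
        u,v=proj(p,np.array([[.585,.09,.127]]));u,v=int(u[0]),int(v[0])
        cv2.imwrite(f'pics/{sys.argv[1]}_{n}.png',cv2.resize(p['pixels'][v-75:v+75,u-100:u+100,::-1],None,fx=4,fy=4,interpolation=cv2.INTER_CUBIC))
E
python3 fit.py a
```

```text
top 4436.7324
[9.159727e+02 5.868000e-01 9.130000e-02 2.254700e+00]
[1.1242051e+03 5.8680000e-01 9.1300000e-02 4.5960000e-01]
[1.124584e+03 5.868000e-01 9.140000e-02 4.948200e+00]
[1.1248223e+03 5.8680000e-01 9.1400000e-02 4.0513000e+00]
dark 49 [[0.673 0.054 0.14 ]
 [0.673 0.053 0.14 ]
 [0.671 0.056 0.141]
 [0.672 0.054 0.138]
 [0.671 0.053 0.14 ]
 [0.672 0.051 0.138]
 [0.669 0.056 0.143]
 [0.67  0.054 0.139]
 [0.67  0.053 0.14 ]
 [0.67  0.051 0.14 ]
 [0.67  0.049 0.139]
 [0.668 0.056 0.137]]
scene 4738.8936
[1.0840576e+03 5.9200000e-01 9.0500000e-02 2.2570000e+00]
[1.2918721e+03 5.9200000e-01 9.0600000e-02 3.1535000e+00]
[1.2953096e+03 5.9190000e-01 9.0500000e-02 5.8461000e+00]
[1.297542e+03 5.918000e-01 9.050000e-02 4.614000e-01]
dark 63 [[0.558 0.137 0.122]
 [0.607 0.116 0.121]
 [0.638 0.074 0.123]
 [0.646 0.071 0.123]
 [0.662 0.055 0.138]
 [0.662 0.057 0.138]
 [0.647 0.071 0.121]
 [0.668 0.054 0.141]
 [0.669 0.056 0.143]
 [0.668 0.058 0.141]
 [0.666 0.054 0.136]
 [0.668 0.056 0.139]]
```

View pics/a_top.png

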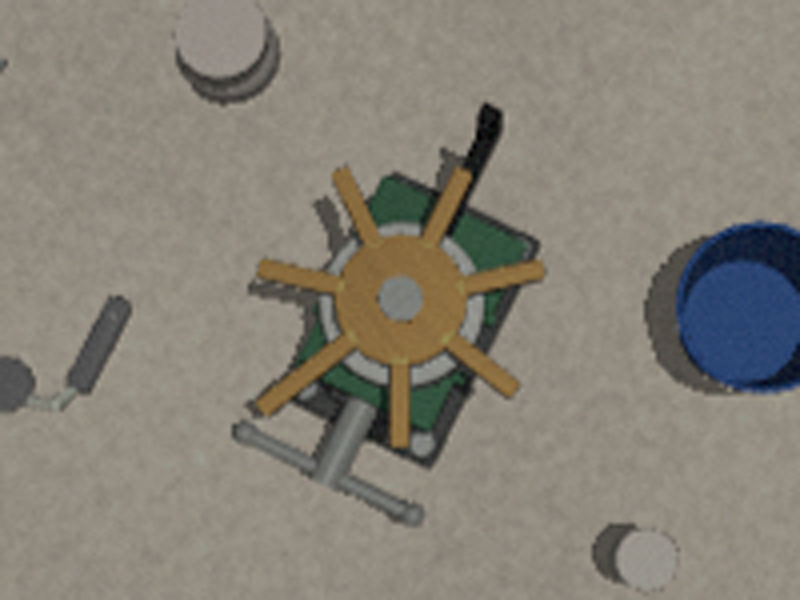

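View pics/a_scene.png

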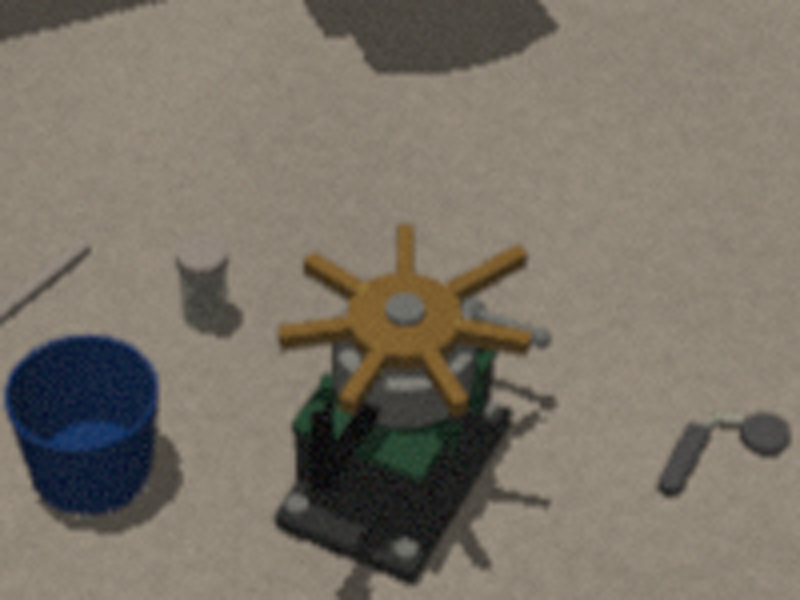

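The long tab lies at about 129° in the world and the pointer at about -24°, so q ≈ -2.68 and three clicks are needed. I plan to push the tab nearest the robot (at about 181°) in +y with shut fingers, jaw axis radial.

```bash
cat >> h.py <<'E'
def mv(target,Rt=None):
    o=get_obs();M=R.from_euler('xyz',o['tcp_rot'],degrees=True)
    s=M.inv().apply(np.array(target)-o['ee_pos'])*1000
    rv=(M.inv()*Rt).as_rotvec() if Rt is not None else np.zeros(3)
    return s.round(1),rv.round(4)
RT=R.from_matrix(np.array([[0,0,-1],[1,0,0],[0,-1,0]]).T) # placeholder
E
python3 - <<'E'
from h import *
M=R.from_euler('xyz',get_obs()['tcp_rot'],degrees=True);print(M.as_matrix().round(3))
for s in (1,-1):
    x=np.array([0,0,-1]);y=np.array([s,0,0]);z=np.cross(x,y)
    print(s,z,mv([.526,.064,.19],R.from_matrix(np.c_[x,y,z])))
E
```

```text
[[ 0.     0.407 -0.914]
 [-0.    -0.914 -0.407]
 [-1.     0.     0.   ]]
1 [ 0 -1  0] (array([  41.3, -394.6, -506.6]), array([-1.152,  0.   , -0.   ]))
-1 [0 1 0] (array([  41.3, -394.6, -506.6]), array([ 1.9896, -0.    , -0.    ]))
```

apply_moves([
  [[3,-26,-34,-0.077,0,0,0],[6,-53,-68,-0.154,0,0,0],[8,-79,-101,-0.23,0,0,0],[11,-105,-135,-0.307,0,0,0],[14,-132,-169,-0.384,0,0,0],[16,-158,-203,-0.461,0,0,0],[19,-184,-236,-0.538,0,0,0],[22,-210,-270,-0.614,0,0,0],[25,-237,-304,-0.691,0,0,0],[27,-263,-338,-0.768,0,0,0],[30,-289,-371,-0.845,0,0,0],[33,-316,-405,-0.922,0,0,0],[36,-342,-439,-0.998,0,0,0],[38,-368,-473,-1.075,0,0,0],[41,-394.6,-506.6,-1.152,0,0,0],[41,-394.6,-506.6,-1.152,0,0,0],[41,-394.6,-506.6,-1.152,0,0,0],[41,-394.6,-506.6,-1.152,0,0,0]],
], newtons=20)

```text
time: 3.05
ee_pos: [0.5257, 0.0635, 0.1904]
tcp_rot: [-13.3, 90.0, -103.4]
wrist_force: [0.1, 0.2, 0.5]
opening: -0.0001
```

```bash
python3 - <<'E'
from h import *
o=get_obs();print(o['time'],o['ee_pos'],o['opening'],o['wrist_force'])
print(R.from_euler('xyz',o['tcp_rot'],degrees=True).as_matrix().round(3))
p=snap('scene','b.png')
cv2.imwrite('pics/b2.png',cv2.resize(p['pixels'][130:280,240:440,::-1],None,fx=4,fy=4))
w=world(p)
# points of fingers: region near tcp
m=(abs(w[...,0]-.526)<.04)&(abs(w[...,1]-.064)<.04)&(w[...,2]>.15)&(w[...,2]<.26)
q=w[m]
for z in np.arange(.18,.26,.01):
    s=q[abs(q[:,2]-z)<.005]
    if len(s): print(round(z,2),len(s),s[:,0].min().round(3),s[:,0].max().round(3),s[:,1].min().round(3),s[:,1].max().round(3))
E
```

```text
3.05 [0.52574003 0.06346789 0.19044466] -9.861688439677213e-05 [0.05673151 0.18445916 0.49312679]
[[-0.     1.    -0.001]
 [-0.    -0.001 -1.   ]
 [-1.    -0.     0.   ]]
0.19 13 0.531 0.536 0.054 0.075
0.2 38 0.532 0.541 0.054 0.074
0.21 39 0.532 0.544 0.054 0.074
0.22 19 0.533 0.543 0.056 0.072
0.24 24 0.54 0.562 0.051 0.076
0.25 10 0.54 0.545 0.05 0.08
0.26 27 0.521 0.546 0.048 0.08
```

View pics/b2.png

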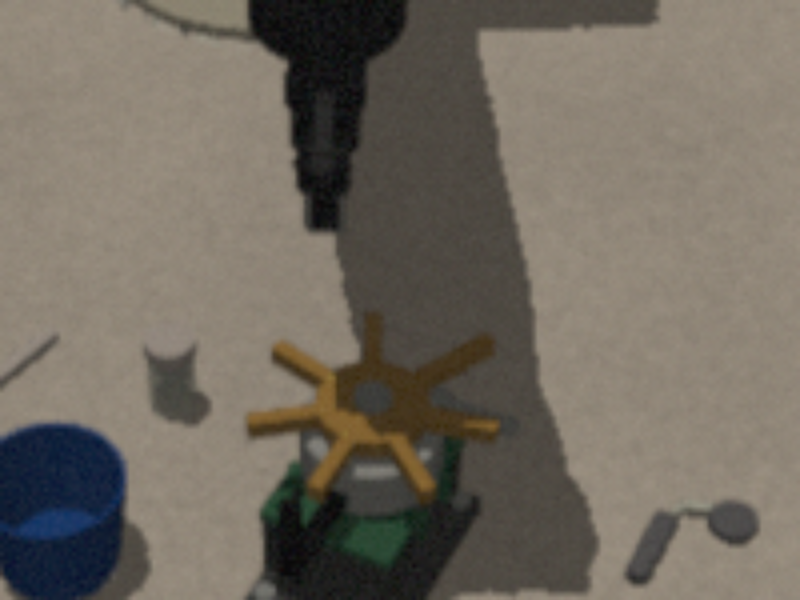

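The fingers are shut and well oriented (22 mm along y, about 15 mm along x at the tip), and the tip is clear of the wheel. I now lower and begin the push.

apply_moves([
  [[20,4,0,0,0,0,0],[45,4,0,0,0,0,0],[65,4,0,0,0,0,0],[78,4,0,0,0,0,0],[84,4,0,0,0,0,0],[84,4,0,0,0,0,0],[84,4,-4,0,0,0,0],[84,4,-8,0,0,0,0],[84,4,-11,0,0,0,0],[84,4,-14,0,0,0,0],[84,4,-17,0,0,0,0],[84,4,-20,0,0,0,0],[84,4,-20,0,0,0,0]],
])

```text
time: 4.4
ee_pos: [0.5298, 0.0836, 0.1066]
tcp_rot: [91.6, 90.0, 1.5]
wrist_force: [0.5, -0.4, 0.5]
opening: 0.0002
```

```bash
python3 - <<'E'
from h import *
o=get_obs();print(o['time'],o['ee_pos'],o['wrist_force'])
p=snap('scene','c.png')
cv2.imwrite('pics/c2.png',cv2.resize(p['pixels'][150:300,240:440,::-1],None,fx=4,fy=4))
E
```

```text
4.4 [0.52984618 0.08357818 0.10659994] [ 0.53535634 -0.35387121  0.54516067]
```

View pics/c2.png

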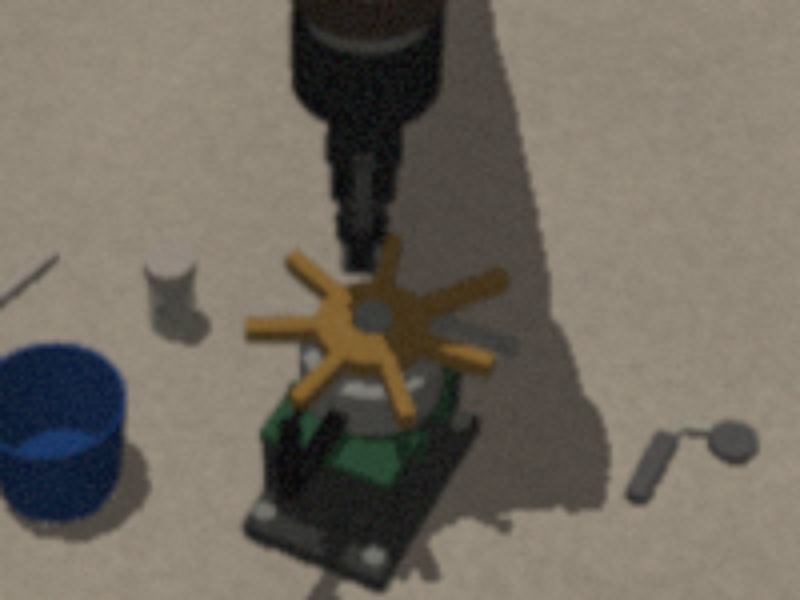

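The finger pushes the tab and the wheel is turning clockwise. I continue through the click.

apply_moves([
  [[0,0,-4,0,0,0,0],[0,0,-8,0,0,0,0],[0,0,-12,0,0,0,0],[0,0,-16,0,0,0,0],[0,0,-20,0,0,0,0],[0,0,-24,0,0,0,0],[0,0,-27,0,0,0,0],[0,0,-27,0,0,0,0],[0,0,-27,0,0,0,0],[0,0,-27,0,0,0,0]],
])

```text
time: 5.45
ee_pos: [0.5298, 0.1104, 0.1065]
tcp_rot: [94.5, 90.0, 4.4]
wrist_force: [-0.6, 0.4, 0.5]
opening: 0.0004
```

```bash
python3 - <<'E'
from h import *
from fit import *
o=get_obs();print(o['time'],o['ee_pos'],o['wrist_force'])
p=snap('scene','d.png')
cv2.imwrite('pics/d2.png',cv2.resize(p['pixels'][150:300,240:440,::-1],None,fx=4,fy=4))
for x in fit(p)[0][:2]:print(np.round(x,3))
E
```

```text
5.45 [0.52979733 0.11037601 0.10652389] [-0.5932841   0.37862116  0.52199047]
[1.952757e+03 5.920000e-01 9.000000e-02 1.358000e+00]
[2.075853e+03 5.920000e-01 9.000000e-02 3.156000e+00]
```

View pics/d2.png

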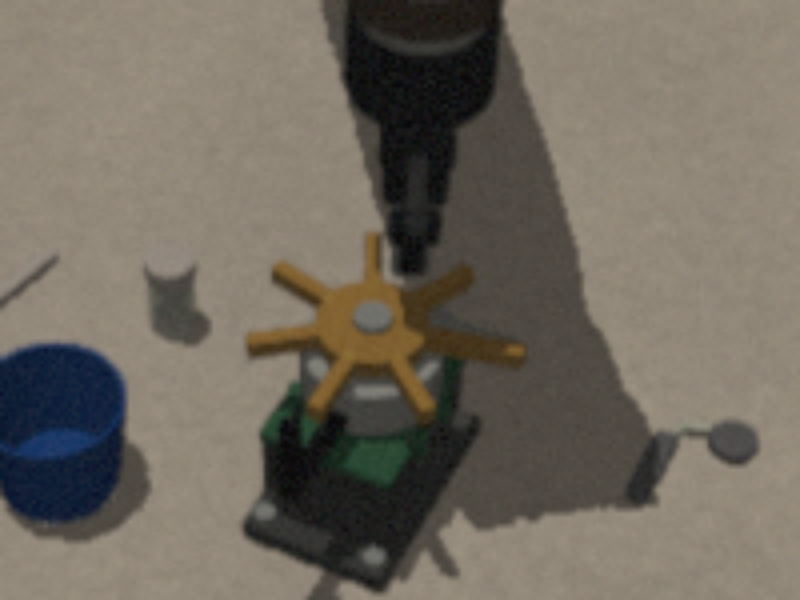

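That is one clean click: the long tab's angle went from 2.257 to 1.358 rad. I lift, go back, lower and repeat.

apply_moves([
  [[-15,0,0,0,0,0,0],[-35,0,0,0,0,0,0],[-48,0,0,0,0,0,0],[-48,0,0,0,0,0,0],[-48,0,15,0,0,0,0],[-48,0,32,0,0,0,0],[-48,0,46,0,0,0,0],[-48,0,46,0,0,0,0],[-48,0,46,0,0,0,0],[-35,0,46,0,0,0,0],[-20,0,46,0,0,0,0],[-7,0,46,0,0,0,0],[0,0,46,0,0,0,0],[0,0,46,0,0,0,0]],
])

```text
time: 6.9
ee_pos: [0.5289, 0.0644, 0.1048]
tcp_rot: [-83.4, 89.9, -173.4]
wrist_force: [1.0, 0.2, 0.8]
opening: 0.0001
```

apply_moves([
  [[0,0,-4,0,0,0,0],[0,0,-8,0,0,0,0],[0,0,-11,0,0,0,0],[0,0,-14,0,0,0,0],[0,0,-17,0,0,0,0],[0,0,-20,0,0,0,0],[0,0,-24,0,0,0,0],[0,0,-28,0,0,0,0],[0,0,-32,0,0,0,0],[0,0,-36,0,0,0,0],[0,0,-40,0,0,0,0],[0,0,-44,0,0,0,0],[0,0,-46,0,0,0,0],[0,0,-46,0,0,0,0],[0,0,-46,0,0,0,0],[0,0,-46,0,0,0,0]],
])

```text
time: 8.5
ee_pos: [0.529, 0.1103, 0.1048]
tcp_rot: [-82.6, 89.9, -172.6]
wrist_force: [-0.0, 0.4, 0.1]
opening: -0.0
```

```bash
python3 - <<'E'
from h import *
from fit import *
o=get_obs();print(o['time'],o['ee_pos'],o['wrist_force'])
p=snap('scene','e.png')
cv2.imwrite('pics/e2.png',cv2.resize(p['pixels'][150:300,240:440,::-1],None,fx=4,fy=4))
for x in fit(p)[0][:2]:print(np.round(x,3))
E
```

```text
8.5 [0.52896876 0.11028968 0.10477789] [-0.00902535  0.40717639  0.05220867]
[1.929995e+03 5.920000e-01 9.000000e-02 4.640000e-01]
[2.137052e+03 5.920000e-01 9.000000e-02 3.153000e+00]
```

View pics/e2.png

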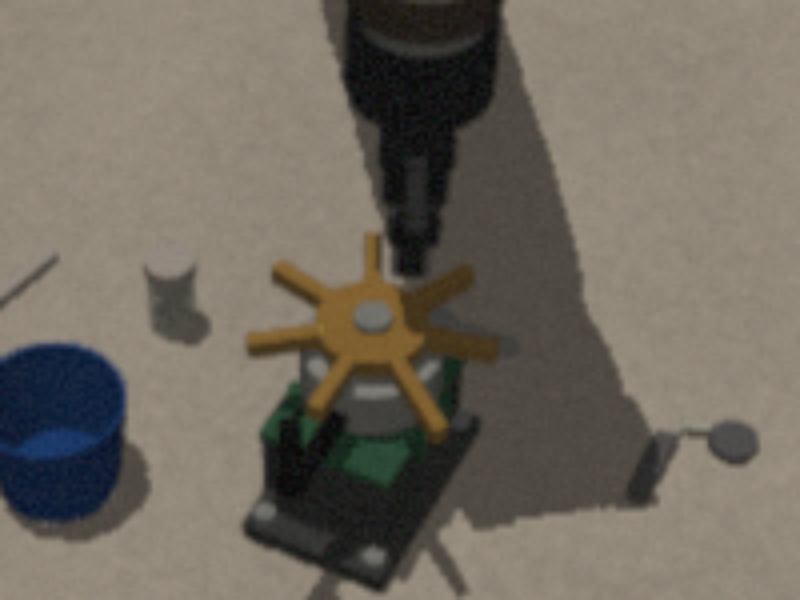

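The second click is done: the long tab is at 0.464 rad, one click short of the pointer. One more to go.

apply_moves([
  [[-15,0,0,0,0,0,0],[-35,0,0,0,0,0,0],[-48,0,0,0,0,0,0],[-48,0,0,0,0,0,0],[-48,1,15,0,0,0,0],[-48,1,32,0,0,0,0],[-48,1,46,0,0,0,0],[-48,1,46,0,0,0,0],[-48,1,46,0,0,0,0],[-35,1,46,0,0,0,0],[-20,1,46,0,0,0,0],[-8,1,46,0,0,0,0],[-2,1,46,0,0,0,0],[-2,1,46,0,0,0,0]],
])

```text
time: 9.95
ee_pos: [0.5292, 0.0644, 0.1053]
tcp_rot: [-83.6, 89.7, -173.6]
wrist_force: [0.5, 0.3, 0.3]
opening: 0.0
```

apply_moves([
  [[0,0,-4,0,0,0,0],[0,0,-8,0,0,0,0],[0,0,-11,0,0,0,0],[0,0,-14,0,0,0,0],[0,0,-17,0,0,0,0],[0,0,-20,0,0,0,0],[0,0,-24,0,0,0,0],[0,0,-28,0,0,0,0],[0,0,-32,0,0,0,0],[0,0,-36,0,0,0,0],[0,0,-40,0,0,0,0],[0,0,-44,0,0,0,0],[0,0,-46,0,0,0,0],[0,0,-46,0,0,0,0],[0,0,-46,0,0,0,0],[0,0,-46,0,0,0,0]],
])

```text
time: 11.55
ee_pos: [0.5292, 0.1103, 0.1053]
tcp_rot: [-83.4, 89.7, -173.4]
wrist_force: [0.2, -0.1, 0.0]
opening: 0.0001
```

```bash
python3 - <<'E'
from h import *
from fit import *
o=get_obs();print(o['time'],o['ee_pos'],o['wrist_force'])
p=snap('scene','f.png')
cv2.imwrite('pics/f2.png',cv2.resize(p['pixels'][150:300,240:440,::-1],None,fx=4,fy=4))
for x in fit(p)[0][:2]:print(np.round(x,3))
E
```

```text
11.55 [0.52921274 0.11027244 0.1052551 ] [ 0.19738086 -0.11502562  0.0114085 ]
[1.930091e+03 5.920000e-01 9.000000e-02 5.849000e+00]
[2.103993e+03 5.920000e-01 9.000000e-02 3.154000e+00]
```

View pics/f2.png

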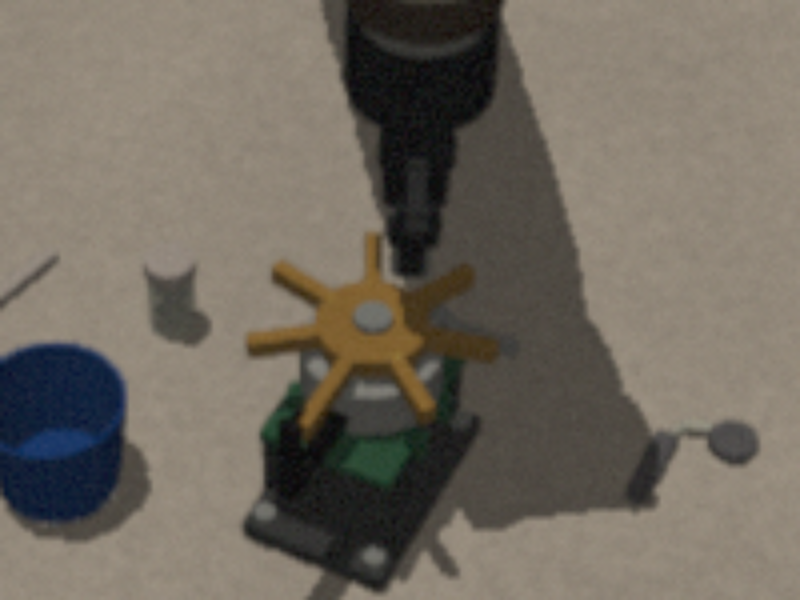

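The long tab is now at the pointer. I lift away and check.

apply_moves([
  [[-15,0,0,0,0,0,0],[-35,0,0,0,0,0,0],[-60,0,0,0,0,0,0],[-90,0,0,0,0,0,0],[-110,-30,0,0,0,0,0],[-120,-70,0,0,0,0,0],[-120,-110,0,0,0,0,0],[-120,-150,0,0,0,0,0],[-120,-150,0,0,0,0,0],[-120,-150,0,0,0,0,0],[-120,-150,0,0,0,0,0]],
])

```text
time: 12.7
ee_pos: [0.3804, 0.1105, 0.2265]
tcp_rot: [-85.0, 89.8, -175.1]
wrist_force: [0.5, -0.0, 0.8]
opening: 0.0002
```

```bash
python3 fit.py g; python3 - <<'E'
from h import *
o=get_obs();print(o['time'],o['ee_pos'],o['wrist_force'],abs(o['qd']).max())
a=cv2.imread('pics/scene0.png').astype(int);p=snap('scene','h.png');b=p['pixels'][:,:,::-1].astype(int)
p=cams.camera('top')
for l in ['processor','tweezers','denture_cup_mid','dome_vial_mid','cream_jar','cleaning_brush']:
    print(l,[(np.round(d['at'],3).tolist(),round(d['confidence'],2)) for d in cams.find_in(l,p)[:2]])
E
```

```text
top 4474.787
[8.840391e+02 5.868000e-01 9.130000e-02 5.844300e+00]
[1.0876543e+03 5.8700000e-01 9.1200000e-02 3.1533000e+00]
[1.0882441e+03 5.8700000e-01 9.1100000e-02 4.0491000e+00]
[1.0885273e+03 5.8700000e-01 9.1100000e-02 4.5940000e-01]
dark 52 [[0.673 0.054 0.142]
 [0.673 0.056 0.135]
 [0.672 0.054 0.139]
 [0.672 0.053 0.139]
 [0.671 0.051 0.142]
 [0.67  0.056 0.14 ]
 [0.669 0.054 0.141]
 [0.669 0.053 0.143]
 [0.67  0.051 0.141]
 [0.669 0.049 0.142]
 [0.668 0.056 0.138]
 [0.668 0.054 0.141]]
scene 4661.198
[1.0977822e+03 5.9180000e-01 9.0600000e-02 5.8470000e+00]
[1.2480283e+03 5.9200000e-01 9.0500000e-02 3.1554000e+00]
[1.25654e+03 5.92000e-01 9.05000e-02 4.61900e-01]
[1.2578975e+03 5.9190000e-01 9.0500000e-02 2.2567000e+00]
dark 63 [[0.571 0.122 0.122]
 [0.607 0.131 0.122]
 [0.623 0.08  0.122]
 [0.633 0.076 0.121]
 [0.638 0.074 0.123]
 [0.642 0.072 0.124]
 [0.647 0.071 0.124]
 [0.661 0.055 0.136]
 [0.662 0.057 0.138]
 [0.648 0.069 0.122]
 [0.664 0.053 0.136]
 [0.668 0.056 0.141]]
12.8 [0.38044495 0.11043232 0.22590875] [-0.9454256  -0.42417174 -0.82505103] 0.21308609499297865
processor [([0.559, 0.268, 0.008], 0.91)]
tweezers [([0.68, 0.34, -0.001], 0.81)]
denture_cup_mid [([0.605, -0.088, 0.007], 0.94), ([0.592, 0.09, 0.131], 0.16)]
dome_vial_mid [([0.585, 0.088, 0.114], 0.67), ([0.469, -0.026, 0.054], 0.65)]
cream_jar [([0.725, 0.18, 0.048], 0.81), ([0.602, -0.089, 0.007], 0.73)]
cleaning_brush [([0.476, -0.143, 0.01], 0.58)]
```

View pics/g_top.png

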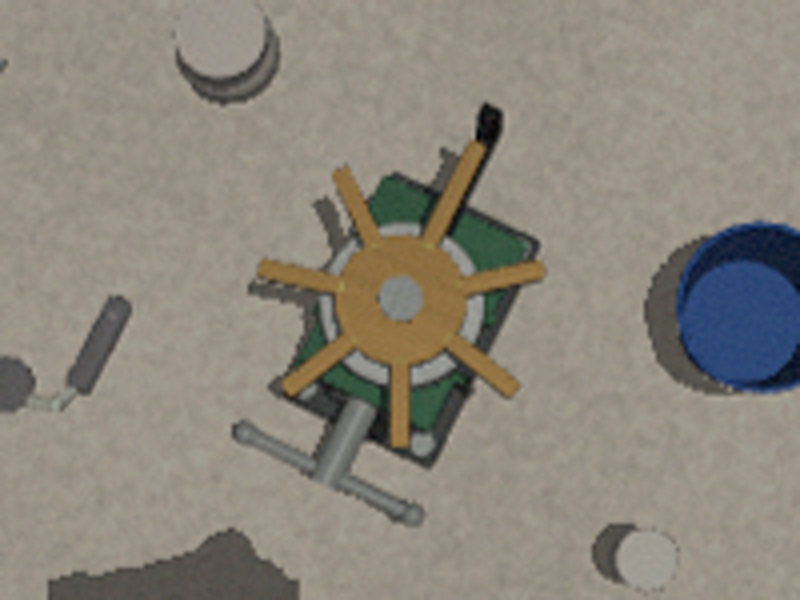

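The top view shows the long tab ending at the black pointer (about (475,145) and (488,120) in the crop). The loose things are unmoved and the arm is clear.

```bash
python3 -c "
from workcell import bot
print(bot.job_done())"
```

```text
the job is handed in; nothing more can be done
None
```

The long tab now rests at the pointer and the job is handed in, about 13 s into the 54 s allowed; no verdict is reported back. It took three single clicks clockwise with the shut fingertips, each pushing the tab nearest the robot and then lifting clear.

- **Wheel position:** the last pictures put the long tab at 5.844 rad (top) and 5.847 rad (scene), against about 5.86 rad for the pointer. That leaves a joint value within about 0.02 rad of zero. Pictures after each click showed one step of about 0.898 rad, with no overrun or turning back.
- **Forces:** the wrist force read at the end of each move was about 1 N or less. Peaks during the pushes were not recorded.
- **Loose things:** all six were found within about 4 mm of where they started, which is within the detector's own error. In the last check the detector's best guess for the vial (0.67) was the wheel itself. Its second guess (0.65) matched the vial's starting place, and the picture shows the vial there.
- **Disagreement:** the two cameras placed the wheel's axis about 5 mm apart in x. I put this down to the slanted view and used a value in between; it did not affect the pushes.

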